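# Click the tall objective into its parking socket

### The arm

A 6-joint arm with a two-finger parallel gripper is mounted at the origin on the work surface. World frame = base frame: x ahead of the robot, y to its left, z up, the work surface at z = 0. Lengths are in m, angles in degrees, forces in N, time in s.
With the tool pointing down it reaches from about 0.35 to 0.875 m from the base axis. Payload 4.2 kg.
Tool frame: the origin (TCP) lies on the centre line of the jaws, within the pads' length; the fingertips stand 8 mm ahead of it and the grasp point (between the pads) lies 11 mm behind it; z points along the fingers, y is the direction in which the jaws open and shut (so a half turn about z gives the same grasp; the last joint's range is limited). The gripper opens to 87 mm and grips with 3 to 60 N. Pads are 19 mm wide; open, the fingers measure 117 mm over their backs; the gripper's body (75 mm by 190 mm) begins 51 mm behind the grasp point.
Start: joints at [91.135, 22.042, 0.453, 0, -68.411, -14.817], TCP at [0.148, 0.607, 0.201] pointing down, gripper open.
Joint ranges: [-179.83, 179.83], [-69.29, 118.12], [-61.27, 80.66], [-181.25, 117.63], [-171.15, -9.14], [-177.46, 177.46]. Speed limits (degrees/s): [159.86, 159.86, 180, 180, 180, 180].

### API

Orientations are given as a 3x3 rotation matrix whose columns are the frame's x, y, z axes.
In Python, from station import sense, capture, finish_job, recognise gives the robot as it stands.
- The arm moves only by the tool apply_moves, never from a script. Its argument "plan" is a list that holds one entry, the list of rows, each a list of 7 numbers: the opening in per cent of the stroke, from 0 (shut) to 100 (fully open), then the shift along the world's x, y, z in units of 25 mm (1.0 is 25 mm), then the turn, a rotation vector about the world's x, y, z in rad. A call has 1 to 12 rows; each row shifts and turns the pose as measured when the row begins; what a row does not reach is not made up. A row lasts 1/12 s, in which the tool goes at most 41.7 mm and 7.16 degrees, less where a joint would pass 70% of its speed; a pose out of reach is approached as far as the arm can. A call is refused whole if a number of a shift passes 1 or a number of a turn 0.125, either way. A call with a gripper value outside its range is refused whole. The fingers move at their own pace and stop on an object; the grip force is fixed at half the most. Time passes only in rows, so rows that do not move let the fingers close. It gives the time, the measured TCP pose, the force and the opening at its end, in the units of the state.
- sense(): the state, without advancing time (a new reading comes with each control period).
- capture(name): name is "scene" or "top" or "wrist"; returns a dict with "pixels" (420x560x3 uint8, red, green, blue), "depth" (420x560 float32, m along the optical axis (not along the pixel's ray), 0 where there is no reading), "mtx" (3x3 intrinsics, pixels), "R" (3x3) and "t" (3): a world point X has camera coordinates R X + t; the wrist camera has in their place "mount" (4x4, takes a point from camera to tool coordinates, whose origin is the TCP and whose axes are the flange's). Camera axes: x right, y down, z forward; pixel columns grow to the right and rows downward; lengths in m; the calibration is good to about 2 mm. A picture is of the moment at which its call begins: read the wrist's pose just before it.
- finish_job(): hands the job in, once; it reports no verdict.
Trained networks look in a picture, given as the dict that the camera call returned (one of the last four; its "shot" number tells which), for a name from the list of things; names that differ only in an ending like _2 or _b are one class to them, and where a whole thing is asked for, a point or a joint stands for the part that bears it (a point fixed in the world has none). Each returns a list of dicts, best first, with "score" (0 to 1); they miss things now and then, are a little off and sometimes report something else, mostly with a low value. They report only what shows in the picture. A call takes as long as a camera call.
- recognise(label, picture): "at" ([x, y, z] in m, in the coordinates of the camera as it stood for that picture, good to about 4 mm: the middle of the surface that is visible of it).
The state is a dict: "time_s": time; "joints": joint angles; "joint_velocities": joint speeds; "effort": joint torques, N m; "tcp_pos": TCP position; "ee_rot": TCP orientation; "wrist_force": force on the tool from outside, world axes, zero at the start; "moment": the same for the moment, N m; "gripper_width": opening from 0.0 (shut) to 1.0 (fully open).
Only numpy, scipy, OpenCV 4.12 (cv2) and the standard library are available. Lean on these libraries where they do the work, as an engineer would, in place of code of your own. Each camera call takes 0.05 s, during which the arm holds its last target.

### The job

Park the tallest of the three objective lenses: pick it up, set its foot into the larger of the two round metal socket blocks and push it straight down, without dropping it in, until it clicks past the sprung balls and stands upright and fully home. Let go of it, and leave the other two lenses standing where they are.

Things in the scene. Friction and masses are not known exactly. Their poses are not given: they have to be found in the camera images.
- lens_tall: Tallest lens: round, black, knurled, 46 mm wide, 88 mm tall, 0.16 kg, upright on its metal foot. Origin: centre of underside, z up. Going up: foot flange 36 mm wide, chamfered to 26 mm at the bottom, full width 5 to 8 mm up; 28 mm waist 12 to 20 up; flare; straight 46 mm sleeve 30 to 78 mm up (grip it about 58 up, to keep finger tips above the block when home); cap. Yaw is free.
- dock_wide: Larger block: fixed steel disc 90 mm wide (the other: 64), 36 high. Origin: centre of underside, z up. Cone mouth 60 mm wide at top, 44 mm at z 28; well 44 mm wide to a floor at z 8. Three 12 mm sprung balls stick 6.5 mm into it, centres at z 21.5. Set in unpushed, the lens rests on them, underside at z 21; about 7 N down (5 to 10) clicks it home: underside z 8, sleeve from z 38.
- lens_short: A lens of the same 46 mm diameter but only 62 mm tall, standing upright; leave it alone. Origin at the centre of its underside.
- lens_slim: A slim lens, 30 mm in diameter and 70 mm tall, standing upright; leave it alone. Origin at the centre of its underside.

How it is judged:
By the outcome, as a careful person would: the job done as asked, in the order asked, and still so for the second after the job is handed in, with the robot touching nothing.
It also fails if it takes over 38 s, if anything falls off the work surface, if the arm or the gripper's body presses on something with over 40 N, if the wrist force passes 120 N, or if a joint passes its speed limit or range.

## Working session

There is one attempt and no reset: what is moved stays moved. The work goes in short steps, Python scripts to look and compute and a tool call to move; the robot and the scene stay as the last step left them, time stands still between calls to the robot, and variables do not carry over. Pictures are saved under pics/ and viewed, and the job is handed in when it is done.

Besides the shell and the picture viewer there is one more tool, called after ">>>" as a command line: name --argument value ..., lists and objects as JSON in quotes. apply_moves: Moves the arm, as the interface text tells. Its arguments: {"type":"object","properties":{"plan":{"type":"array","items":{"type":"array","items":{"type":"array","items":{"type":"number"}}}}},"required":["plan"]}

```bash
mkdir -p pics; ls
cat > h.py <<'E'
import numpy as np, cv2
from station import sense, capture, finish_job, recognise
def save(p,n): cv2.imwrite('pics/'+n+'.png', p['pixels'][:,:,::-1])
def toworld(p,c,s=None):
    c=np.array(c,float)
    if 'R' in p: return np.array(p['R']).T@(c-np.array(p['t']))
    M=np.array(p['mount']); q=M[:3,:3]@c+M[:3,3]
    return np.array(s['ee_rot'])@q+np.array(s['tcp_pos'])
def rec(p,l,s=None):
    for d in recognise(l,p)[:3]:
        c=np.array(d['at']); uv=np.array(p['mtx'])@c; uv=uv[:2]/uv[2]
        print(l,round(d['score'],2),toworld(p,c,s).round(4),uv.round(0))
def cloud(p,s=None):
    K=np.array(p['mtx']); d=p['depth']; v,u=np.mgrid[:420,:560]
    c=np.stack([(u-K[0,2])/K[0,0]*d,(v-K[1,2])/K[1,1]*d,d],-1)
    if 'R' in p: w=(c-np.array(p['t']))@np.array(p['R'])
    else:
        M=np.array(p['mount']); w=(c@M[:3,:3].T+M[:3,3])@np.array(s['ee_rot']).T+np.array(s['tcp_pos'])
    w[d<=0]=np.nan
    return w
E
python3 - <<'E'
from h import *
s=sense(); print(s)
for n in ['scene','top']:
    p=capture(n); save(p,n+'0'); np.savez(n+'0.npz',w=cloud(p),px=p['pixels'],mtx=p['mtx'],R=p['R'],t=p['t'])
    for l in ['lens_tall','dock_wide','lens_short','lens_slim']: rec(p,l)
E
```

```text
pics
{'time_s': 0.0, 'joints': array([ 9.11347795e+01,  2.20899509e+01,  3.81320820e-01, -2.91176681e-02,
       -6.84115848e+01, -1.48161599e+01]), 'joint_velocities': array([-0.16640829,  0.02210762,  0.01522153,  0.05079043,  0.01414555,
        0.15137858]), 'effort': array([-1.84133343e-03, -3.90659344e+01,  1.87393159e+01,  4.21976969e+00,
        1.09062347e-02, -1.97122949e-04]), 'tcp_pos': array([0.14765971, 0.60664705, 0.19997839]), 'ee_rot': array([[ 9.71581691e-01, -2.36704101e-01, -4.30905276e-04],
       [-2.36704480e-01, -9.71579410e-01, -2.10704682e-03],
       [ 8.00879300e-05,  2.14916532e-03, -9.99997687e-01]]), 'wrist_force': array([-0.75636753,  0.3867454 , -0.75411838]), 'moment': array([-0.0083343 ,  0.01484673,  0.01129343]), 'gripper_width': 1.0014016250810878}
lens_tall 0.93 [0.4758 0.1518 0.0708] [317. 135.]
dock_wide 0.93 [0.6331 0.1581 0.0323] [376. 197.]
lens_short 0.58 [ 0.4876 -0.2191  0.0546] [149. 251.]
lens_slim 0.69 [ 0.499  -0.0406  0.0544] [242. 199.]
lens_tall 0.89 [0.4643 0.1566 0.0895] [183. 271.]
dock_wide 0.72 [0.6284 0.1638 0.037 ] [185. 185.]
lens_short 0.64 [ 0.4718 -0.2077  0.061 ] [387. 266.]
lens_slim 0.77 [ 0.4878 -0.0344  0.0762] [292. 257.]
```

View pics/scene0.png

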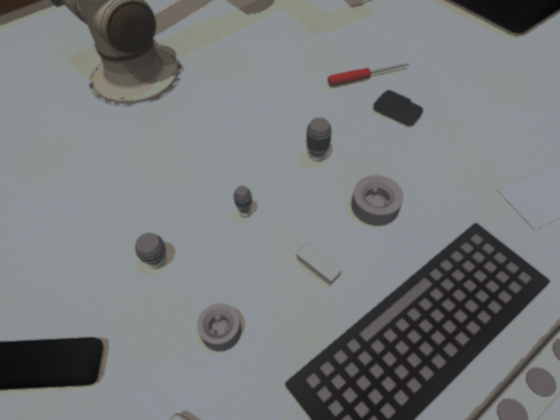

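View pics/top0.png

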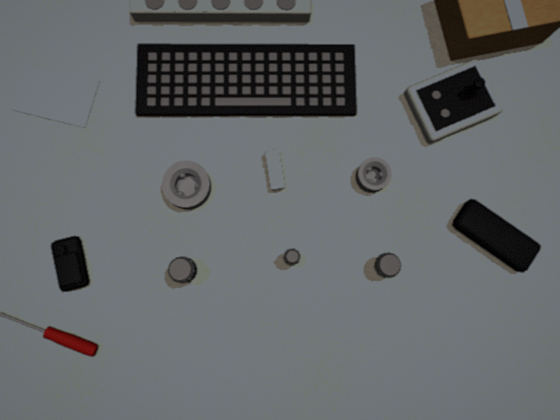

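Run:
```python
import numpy as np
from scipy.optimize import least_squares
def circ(P,r=None):
    f=lambda q: np.hypot(P[:,0]-q[0],P[:,1]-q[1])-(q[2] if r is None else r)
    x0=[*P[:,:2].mean(0)]+([0.03] if r is None else [])
    s=least_squares(f,x0,loss='soft_l1',f_scale=0.001); return s.x.round(4),np.median(abs(s.fun)).round(4)
for n in ['scene0','top0']:
    w=np.load(n+'.npz')['w'].reshape(-1,3); w=w[~np.isnan(w[:,0])]
    print(n,'table z',np.median(w[abs(w[:,2])<.01][:,2]))
    for l,c in dict(tall=(.465,.155),short=(.475,-.21),slim=(.49,-.036),dock=(.63,.162)).items():
        P=w[(np.hypot(w[:,0]-c[0],w[:,1]-c[1])<.065)&(w[:,2]>.02)]
        zt=np.percentile(P[:,2],98)
        T=P[P[:,2]>zt-.006]
        print(l,len(P),'ztop',zt.round(4),'top mid',((T.max(0)+T.min(0))/2).round(4),'ext',(T.max(0)-T.min(0)).round(4), 'mean',T.mean(0).round(4))
        if l!='dock':
            S=P[(P[:,2]>.035)&(P[:,2]<zt-.012)]
            if len(S)>20: print('  side',len(S),circ(S),circ(S,.015 if l=='slim' else .023))
```

```text
scene0 table z -0.0004965517163677184
tall 788 ztop 0.0886 top mid [0.4704 0.1607 0.0864] ext [0.039  0.0387 0.0076] mean [0.4714 0.1588 0.0869]
  side 377 (array([0.4689, 0.1611, 0.0233]), np.float64(0.0007)) (array([0.4691, 0.1609]), np.float64(0.0007))
short 750 ztop 0.0633 top mid [ 0.4762 -0.2141  0.0611] ext [0.0408 0.0404 0.0075] mean [ 0.4771 -0.2143  0.0614]
  side 173 (array([ 0.4745, -0.2141,  0.0232]), np.float64(0.0004)) (array([ 0.4747, -0.2141]), np.float64(0.0005))
slim 366 ztop 0.0711 top mid [ 0.493  -0.0373  0.0687] ext [0.0233 0.0217 0.0071] mean [ 0.493  -0.0374  0.0691]
  side 156 (array([ 0.491 , -0.0364,  0.0153]), np.float64(0.0005)) (array([ 0.4913, -0.0366]), np.float64(0.0005))
dock 1526 ztop 0.0372 top mid [0.6322 0.1622 0.035 ] ext [0.09   0.0915 0.0075] mean [0.633  0.1606 0.035 ]
top0 table z -0.0002335910734473407
tall 632 ztop 0.0906 top mid [0.4688 0.1625 0.0885] ext [0.0383 0.0384 0.0077] mean [0.4689 0.1619 0.0877]
  side 136 (array([0.469 , 0.1622, 0.023 ]), np.float64(0.0004)) (array([0.469 , 0.1623]), np.float64(0.0004))
short 543 ztop 0.0647 top mid [ 0.4745 -0.2119  0.0623] ext [0.038  0.0383 0.007 ] mean [ 0.4743 -0.212   0.0617]
  side 85 (array([ 0.4745, -0.2126,  0.0227]), np.float64(0.0005)) (array([ 0.4746, -0.2129]), np.float64(0.0004))
slim 237 ztop 0.0728 top mid [ 0.4908 -0.0354  0.0702] ext [0.0216 0.0235 0.0067] mean [ 0.4905 -0.0352  0.0697]
  side 47 (array([ 0.4908, -0.035 ,  0.0148]), np.float64(0.0003)) (array([ 0.4908, -0.035 ]), np.float64(0.0004))
dock 1465 ztop 0.039 top mid [0.6318 0.1634 0.0368] ext [0.0892 0.0888 0.0076] mean [0.6314 0.163  0.0358]
```

The scene view shows the tall lens at about (318,135) px and the larger dock at about (377,198). The top view shows them at (183,270) and (186,185). Both views put the lens axis near (0.469, 0.1615) with its top at about 0.089, and the dock near (0.632, 0.163) with its top at about 0.037 and 90 mm wide. These match the text. I'll move over the lens.

>>> apply_moves --plan '[[[100,0.6,-0.85,0,0,0,0],[100,0.6,-0.85,0,0,0,0],[100,0.6,-0.85,0,0,0,0],[100,0.6,-0.85,0,0,0,0],[100,0.6,-0.85,0,0,0,0],[100,0.6,-0.85,0,0,0,0],[100,0.6,-0.85,0,0,0,0],[100,0.6,-0.85,0,0,0,0],[100,0.6,-0.85,0,0,0,0],[100,0.6,-0.85,0,0,0,0],[100,0.6,-0.85,0,0,0,0],[100,0.6,-0.85,0,0,0,0]]]'

```text
time_s: 1.5
tcp_pos: [0.3311, 0.3444, 0.201]
ee_rot: [[0.974, -0.228, 0.001], [-0.228, -0.974, 0.004], [0.001, -0.004, -1.0]]
wrist_force: [-1.4, -0.4, -0.2]
gripper_width: 0.998
```

>>> apply_moves --plan '[[[100,0.6,-0.8,0,0,0,0],[100,0.6,-0.8,0,0,0,0],[100,0.6,-0.8,0,0,0,0],[100,0.6,-0.8,0,0,0,0],[100,0.6,-0.8,0,0,0,0],[100,0.6,-0.8,0,0,0,0],[100,0.6,-0.8,0,0,0,0],[100,0.6,-0.8,0,0,0,0],[100,0.6,-0.8,0,0,0,0],[100,0,0,0,0,0,0],[100,0,0,0,0,0,0]]]'

```text
time_s: 2.42
tcp_pos: [0.4736, 0.1507, 0.2042]
ee_rot: [[0.973, -0.232, 0.007], [-0.232, -0.973, 0.009], [0.004, -0.01, -1.0]]
wrist_force: [0.5, 1.0, -0.5]
gripper_width: 1.001
```

```bash
cat >> h.py <<'E'
from scipy.optimize import least_squares
def circ(P,r=None):
    f=lambda q: np.hypot(P[:,0]-q[0],P[:,1]-q[1])-(q[2] if r is None else r)
    x0=[*P[:,:2].mean(0)]+([0.03] if r is None else [])
    s=least_squares(f,x0,loss='soft_l1',f_scale=0.001); return s.x.round(4),np.median(abs(s.fun)).round(4)
E
python3 - <<'E'
from h import *
s=sense(); p=capture('wrist'); save(p,'w1')
print(s['tcp_pos'],s['joints'].round(1))
for l in ['lens_tall','dock_wide']: rec(p,l,s)
w=cloud(p,s).reshape(-1,3); w=w[~np.isnan(w[:,0])]
for l,c in dict(tall=(.469,.162),dock=(.632,.163)).items():
    P=w[(np.hypot(w[:,0]-c[0],w[:,1]-c[1])<.06)&(w[:,2]>.02)&(w[:,2]<.11)]
    if len(P)<50: print(l,'none');continue
    zt=np.percentile(P[:,2],90); T=P[abs(P[:,2]-zt)<.005]
    print(l,len(P),zt,((T.max(0)+T.min(0))/2).round(4),(T.max(0)-T.min(0)).round(4))
    S=P[(P[:,2]>.035)&(P[:,2]<.076)]
    if l=='tall' and len(S)>20: print(circ(S,.023),circ(S))
E
```

```text
[0.47359247 0.15074052 0.20417578] [ 36.3   9.1 -17.1  -0.2 -63.3  40.4]
lens_tall 0.61 [0.4757 0.1642 0.0883] [267. 192.]
dock_wide 0.62 [0.6173 0.1683 0.0355] [226.  24.]
tall 2487 0.08782197199545577 [0.4699 0.1629 0.0867] [0.0401 0.04   0.0076]
(array([0.4701, 0.1631]), np.float64(0.0004)) (array([0.4697, 0.1632, 0.0234]), np.float64(0.0004))
dock 3903 0.03613674648068765 [0.6171 0.1645 0.0346] [0.0585 0.0885 0.007 ]
```

View pics/w1.png

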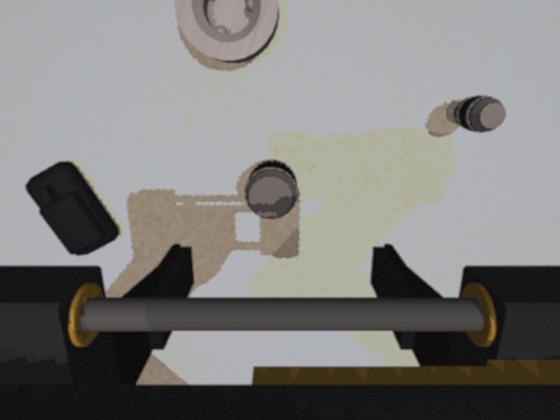

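The wrist view shows the lens cap at about (270,190) px and the dock rim at about (228,20). The lens axis comes out at (0.470, 0.1628), which agrees with the other views to about 1 mm. I'll align and descend partway.

>>> apply_moves --plan '[[[100,-0.14,0.45,0,-0.009,0.007,0],[100,0,0,-0.3,0,0,0],[100,0,0,-0.6,0,0,0],[100,0,0,-0.7,0,0,0],[100,0,0,-0.7,0,0,0],[100,0,0,-0.7,0,0,0],[100,0,0,-0.5,0,0,0],[100,0,0,-0.3,0,0,0],[100,0,0,0,0,0,0]]]'

```text
time_s: 3.32
tcp_pos: [0.4649, 0.1693, 0.1052]
ee_rot: [[0.976, -0.216, 0.002], [-0.216, -0.976, 0.003], [0.002, -0.003, -1.0]]
wrist_force: [-0.4, -0.1, -0.1]
gripper_width: 0.996
```

>>> apply_moves --plan '[[[100,0.14,-0.2,0,0,0,0],[100,0,0,0,0,0,0],[100,0,0,0,0,0,0]]]'

```text
time_s: 3.57
tcp_pos: [0.469, 0.1649, 0.1061]
ee_rot: [[0.977, -0.213, 0.004], [-0.213, -0.977, 0.003], [0.003, -0.004, -1.0]]
wrist_force: [0.5, -1.0, -0.1]
gripper_width: 0.999
```

>>> apply_moves --plan '[[[100,0.03,-0.06,-0.3,-0.003,0.003,0],[100,0,0,-0.5,0,0,0],[100,0,0,-0.5,0,0,0],[100,0,0,-0.5,0,0,0],[100,0,0,-0.3,0,0,0],[100,0,0,-0.1,0,0,0],[100,0,0,0,0,0,0],[100,0,0,0,0,0,0]]]'

```text
time_s: 4.23
tcp_pos: [0.4737, 0.1646, 0.052]
ee_rot: [[0.977, -0.214, 0.01], [-0.214, -0.977, 0.006], [0.008, -0.008, -1.0]]
wrist_force: [0.3, 0.2, 0.2]
gripper_width: 0.998
```

>>> apply_moves --plan '[[[100,-0.12,-0.06,-0.15,-0.006,0.009,0],[100,0,0,0,0,0,0],[100,0,0,0,0,0,0]]]'

```text
time_s: 4.48
tcp_pos: [0.4715, 0.1636, 0.0494]
ee_rot: [[0.977, -0.213, 0.003], [-0.213, -0.977, 0.001], [0.002, -0.002, -1.0]]
wrist_force: [0.3, -1.8, 0.0]
gripper_width: 0.998
```

>>> apply_moves --plan '[[[100,-0.07,-0.04,-0.08,0,0.002,0],[100,0,0,0,0,0,0],[30,0,0,0,0,0,0],[30,0,0,0,0,0,0],[30,0,0,0,0,0,0],[30,0,0,0,0,0,0],[30,0,0,0,0,0,0],[30,0,0,0,0,0,0]]]'

```text
time_s: 5.15
tcp_pos: [0.4701, 0.163, 0.0483]
ee_rot: [[0.977, -0.213, 0.002], [-0.213, -0.977, 0.003], [0.002, -0.003, -1.0]]
wrist_force: [-0.0, -0.5, -0.2]
gripper_width: 0.631
```

>>> apply_moves --plan '[[[0,0,0,0,0,0,0],[0,0,0,0,0,0,0],[0,0,0,0,0,0,0],[0,0,0,0,0,0,0],[0,0,0,0,0,0,0],[0,0,0,0,0,0,0]]]'

```text
time_s: 5.65
tcp_pos: [0.4702, 0.1631, 0.0483]
ee_rot: [[0.977, -0.213, 0.003], [-0.213, -0.977, 0.003], [0.002, -0.003, -1.0]]
wrist_force: [0.9, 1.0, 0.4]
gripper_width: 0.511
```

>>> apply_moves --plan '[[[0,0,0,0,-0.003,0.003,0],[0,0,0,0.2,0,0,0],[0,0,0,0.4,0,0,0],[0,0,0,0.5,0,0,0],[0,0,0,0.5,0,0,0],[0,0,0,0.5,0,0,0],[0,0,0,0.3,0,0,0],[0,0,0,0.1,0,0,0],[0,0,0,0,0,0,0]]]'

```text
time_s: 6.4
tcp_pos: [0.467, 0.1612, 0.1122]
ee_rot: [[0.977, -0.214, -0.008], [-0.214, -0.977, -0.004], [-0.007, 0.006, -1.0]]
wrist_force: [-0.2, 0.0, -1.6]
gripper_width: 0.509
```

```bash
cat > ck.py <<'E'
from h import *
import sys
tag=sys.argv[1]
s=sense(); print(s['tcp_pos'].round(4),s['ee_rot'][:,2].round(4),s['wrist_force'].round(1),s['moment'].round(2),s['gripper_width'])
for n in ['wrist','scene','top']:
    if n=='wrist': s=sense()
    p=capture(n); save(p,tag+n); w=cloud(p,s); np.savez(tag+n+'.npz',w=w)
    w=w.reshape(-1,3); w=w[~np.isnan(w[:,0])]
    c=s['tcp_pos']
    P=w[(np.hypot(w[:,0]-c[0],w[:,1]-c[1])<.03)&(w[:,2]<c[2]+.06)&(w[:,2]>c[2]-.06)]
    zc=c[2]+.040
    T=P[abs(P[:,2]-zc)<.008]
    if len(T)>20: print(n,'cap',len(T),np.median(T[:,2]),((T.max(0)+T.min(0))/2).round(4),(T.max(0)-T.min(0)).round(4))
    D=w[(np.hypot(w[:,0]-.632,w[:,1]-.163)<.06)&(abs(w[:,2]-.036)<.004)]
    # outer dock rim
    if len(D)>20: print(n,'dock',len(D),((D.max(0)+D.min(0))/2).round(4),(D.max(0)-D.min(0)).round(4))
E
python3 ck.py lift
```

```text
[0.467  0.1612 0.1122] [-0.0081 -0.0042 -1.    ] [-0.2  0.  -1.6] [ 0.04 -0.01  0.  ] 0.5086537174615385
wrist cap 5821 0.15087715458923995 [0.4709 0.159  0.1522] [0.0351 0.0547 0.016 ]
wrist dock 2597 [0.6007 0.1696 0.0349] [0.0263 0.0699 0.0059]
scene cap 395 0.15067489922594557 [0.4681 0.1591 0.1522] [0.0403 0.0549 0.0159]
scene dock 1061 [0.6319 0.1618 0.0352] [0.0903 0.0904 0.0064]
top cap 75 0.15040094584403968 [0.4629 0.1503 0.1497] [0.0372 0.0119 0.0108]
top dock 1141 [0.6318 0.1636 0.036 ] [0.0885 0.0893 0.0079]
```

View pics/liftscene.png

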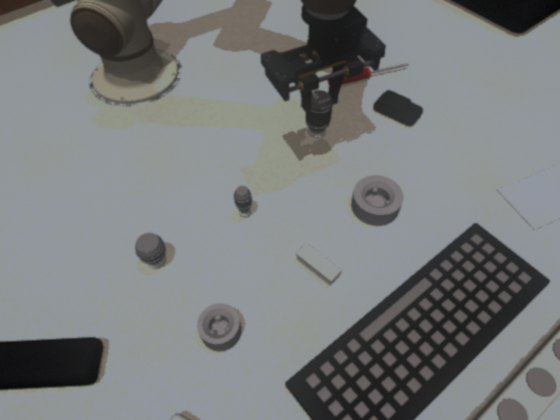

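View pics/liftwrist.png

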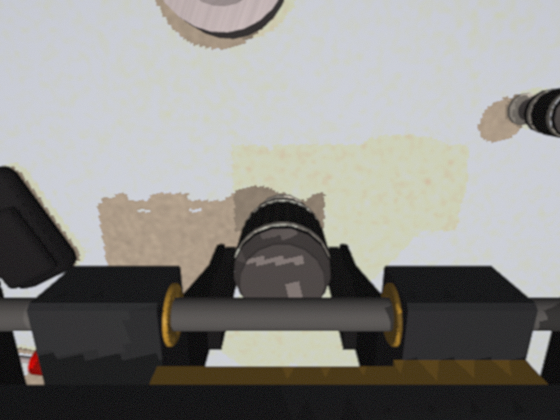

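The scene view shows the lens held clear at about (318,110) px, and the wrist view shows it upright between the fingers at about (282,260). The spot where it stood is empty. I'll carry it to the dock, staying high.

>>> apply_moves --plan '[[[0,0.2,0,0,0.004,-0.008,0],[0,0.5,0,0,0,0,0],[0,0.7,0,0,0,0,0],[0,0.7,0,0,0,0,0],[0,0.8,0,0,0,0,0],[0,0.8,0,0,0,0,0],[0,0.8,0,0,0,0,0],[0,0.7,0,0,0,0,0],[0,0.5,0,0,0,0,0],[0,0.3,0,0,0,0,0],[0,0,0,0,0,0,0],[0,0,0,0,0,0,0]]]'

```text
time_s: 7.55
tcp_pos: [0.6202, 0.1568, 0.0994]
ee_rot: [[0.977, -0.215, -0.016], [-0.215, -0.977, -0.01], [-0.014, 0.013, -1.0]]
wrist_force: [-0.3, 0.5, -1.5]
gripper_width: 0.518
```

>>> apply_moves --plan '[[[0,0.3,0.2,0,0.009,-0.014,0],[0,0.1,0.0,0,0,0,0],[0,0,0,0,0,0,0],[0,0,0,0,0,0,0]]]'

```text
time_s: 7.88
tcp_pos: [0.6286, 0.1623, 0.0988]
ee_rot: [[0.977, -0.214, -0.003], [-0.214, -0.977, -0.0], [-0.003, 0.001, -1.0]]
wrist_force: [-0.1, -0.1, -1.7]
gripper_width: 0.512
```

>>> apply_moves --plan '[[[0,0.12,0.04,0,0,-0.002,0],[0,0,0,0,0,0,0],[0,0,0,0,0,0,0]]]'

```text
time_s: 8.13
tcp_pos: [0.6312, 0.1637, 0.0997]
ee_rot: [[0.977, -0.213, -0.001], [-0.213, -0.977, 0.0], [-0.001, -0.0, -1.0]]
wrist_force: [1.3, 0.0, -2.0]
gripper_width: 0.513
```

```bash
python3 ck.py pre
python3 - <<'E'
from h import *
for n in ['scene','top','wrist']:
    w=np.load('pre'+n+'.npz')['w'].reshape(-1,3); w=w[~np.isnan(w[:,0])]
    c=(.632,.163); r=np.hypot(w[:,0]-c[0],w[:,1]-c[1])
    S=w[(r<.055)&(r>.038)&(w[:,2]>.008)&(w[:,2]<.030)]
    if len(S)>30: print(n,'dockside',len(S),circ(S,.045),circ(S))
    S=w[(r<.028)&(w[:,2]>.085)&(w[:,2]<.125)]
    if len(S)>30: print(n,'sleeve',len(S),circ(S,.023),S[:,2].min())
E
```

```text
[0.6312 0.1637 0.0997] [-6.e-04  1.e-04 -1.e+00] [ 1.3  0.  -2. ] [-0.03  0.06  0.03] 0.5132993786292154
wrist cap 5854 0.138316260412441 [0.6345 0.1614 0.1397] [0.0355 0.0546 0.016 ]
wrist dock 5528 [0.6371 0.164  0.0349] [0.0804 0.0895 0.0058]
scene cap 354 0.13832352890917868 [0.6388 0.1614 0.1397] [0.0268 0.0549 0.0158]
scene dock 852 [0.6315 0.1625 0.0354] [0.0908 0.0917 0.0067]
top cap 73 0.138773248540558 [0.6313 0.1658 0.1379] [0.0335 0.0322 0.0078]
top dock 502 [0.6312 0.1653 0.036 ] [0.0896 0.0849 0.0079]
scene dockside 341 (array([0.6314, 0.1623]), np.float64(0.0004)) (array([0.6315, 0.1621, 0.0448]), np.float64(0.0004))
scene sleeve 401 (array([0.6302, 0.1617]), np.float64(0.0006)) 0.08516409980381145
top dockside 78 (array([0.6319, 0.1632]), np.float64(0.0002)) (array([0.6321, 0.1633, 0.0452]), np.float64(0.0002))
top sleeve 33 (array([0.6298, 0.1635]), np.float64(0.0003)) 0.0858794619501528
wrist dockside 351 (array([0.6322, 0.164 ]), np.float64(0.0001)) (array([0.6324, 0.1639, 0.0448]), np.float64(0.0001))
wrist sleeve 2067 (array([0.631 , 0.1634]), np.float64(0.0005)) 0.08502720607907281
```

View pics/prescene.png

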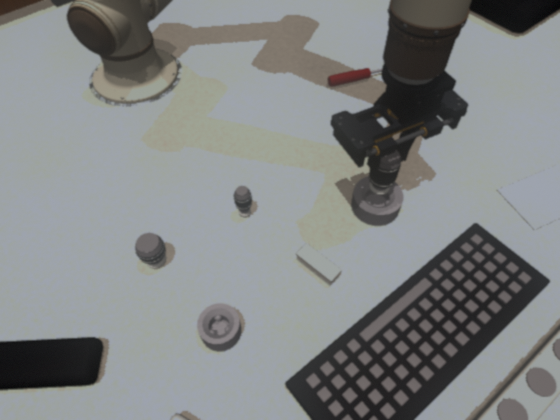

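View pics/prewrist.png

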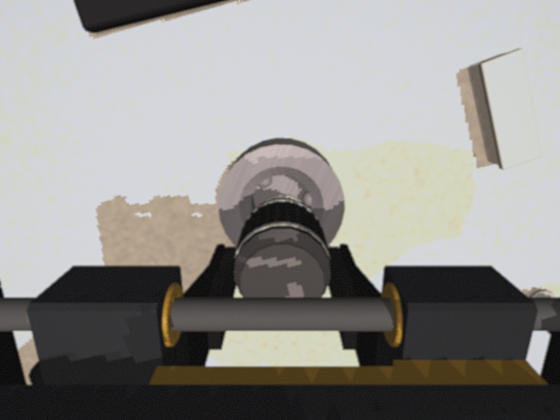

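Comparing within each camera, the dock centre lies about +1.4 mm in x and +0.4 mm in y from the lens axis. The scene view shows the lens over the mouth at about (380,185) px. I'll correct for that and lower to just above the balls.

>>> apply_moves --plan '[[[0,0.04,0,-0.1,0,-0.001,0],[0,0,0,-0.2,0,0,0],[0,0,0,-0.25,0,0,0],[0,0,0,-0.25,0,0,0],[0,0,0,-0.1,0,0,0],[0,0,0,0,0,0,0],[0,0,0,0,0,0,0]]]'

```text
time_s: 8.87
tcp_pos: [0.6315, 0.1631, 0.0735]
ee_rot: [[0.977, -0.214, -0.002], [-0.214, -0.977, -0.001], [-0.001, 0.001, -1.0]]
wrist_force: [-0.2, 0.3, -2.4]
gripper_width: 0.515
```

>>> apply_moves --plan '[[[0,0.05,0.03,0,0.001,-0.002,0],[0,0,0,0,0,0,0],[0,0,0,-0.1,0,0,0],[0,0,0,0,0,0,0]]]'

```text
time_s: 9.2
tcp_pos: [0.6333, 0.1641, 0.0711]
ee_rot: [[0.977, -0.214, 0.001], [-0.214, -0.977, 0.001], [0.001, -0.001, -1.0]]
wrist_force: [-0.4, -0.6, -1.7]
gripper_width: 0.515
```

>>> apply_moves --plan '[[[0,-0.02,0,-0.1,0,0,0],[0,0,0,-0.06,0,0,0],[0,0,0,0,0,0,0]]]'

```text
time_s: 9.45
tcp_pos: [0.6339, 0.1638, 0.0693]
ee_rot: [[0.977, -0.213, 0.004], [-0.213, -0.977, -0.0], [0.004, -0.001, -1.0]]
wrist_force: [-1.4, -0.0, 1.1]
gripper_width: 0.512
```

Contact comes at TCP z 0.0693, exactly where the balls should be. Now I'll push.

>>> apply_moves --plan '[[[0,-0.04,0,-0.12,0,0.003,0],[0,0,0,-0.12,0,0,0],[0,0,0,-0.12,0,0,0],[0,0,0,-0.12,0,0,0]]]'

```text
time_s: 9.78
tcp_pos: [0.6362, 0.1644, 0.063]
ee_rot: [[0.978, -0.211, 0.01], [-0.211, -0.978, 0.002], [0.01, -0.004, -1.0]]
wrist_force: [-0.8, -0.3, -1.4]
gripper_width: 0.511
```

>>> apply_moves --plan '[[[0,-0.1,-0.02,0,-0.002,0.009,0],[0,0,0,0,0,0,0],[0,0,0,0,0,0,0]]]'

```text
time_s: 10.03
tcp_pos: [0.6325, 0.1644, 0.0599]
ee_rot: [[0.977, -0.212, -0.002], [-0.212, -0.977, 0.001], [-0.002, -0.001, -1.0]]
wrist_force: [1.2, 0.3, -3.4]
gripper_width: 0.512
```

>>> apply_moves --plan '[[[0,0,0,-0.1,0,0,0],[0,0,0,-0.1,0,0,0],[0,0,0,-0.06,0,0,0],[0,0,0,0,0,0,0]]]'

```text
time_s: 10.37
tcp_pos: [0.6342, 0.164, 0.0568]
ee_rot: [[0.978, -0.21, 0.002], [-0.21, -0.978, -0.001], [0.002, 0.001, -1.0]]
wrist_force: [-0.8, -0.8, -2.0]
gripper_width: 0.512
```

>>> apply_moves --plan '[[[0,-0.03,0,-0.12,0,0.002,0],[0,0,0,-0.12,0,0,0],[0,0,0,-0.12,0,0,0]]]'

```text
time_s: 10.62
tcp_pos: [0.6374, 0.1636, 0.0565]
ee_rot: [[0.979, -0.205, 0.009], [-0.205, -0.979, -0.003], [0.009, 0.001, -1.0]]
wrist_force: [-3.2, -1.9, 12.7]
gripper_width: 0.513
```

Hard contact of about 13 N at z 0.0565 matches the predicted home height of 0.0563. I'll straighten the tool and then release.

>>> apply_moves --plan '[[[0,-0.12,0.01,0,0.003,0.009,0],[0,0,0,0,0,0,0],[0,0,0,0,0,0,0]]]'

```text
time_s: 10.87
tcp_pos: [0.6338, 0.1638, 0.0565]
ee_rot: [[0.979, -0.206, -0.001], [-0.206, -0.979, 0.001], [-0.001, -0.001, -1.0]]
wrist_force: [-0.9, 0.3, -1.3]
gripper_width: 0.515
```

>>> apply_moves --plan '[[[65,0,0,0,0,0,0],[80,0,0,0,0,0,0],[100,0,0,0,0,0,0],[100,0,0,0,0,0,0],[100,0,0,0,0,0,0],[100,0,0,0,0,0,0],[100,0,0,0,0,0,0],[100,0,0,0,0,0,0]]]'

```text
time_s: 11.53
tcp_pos: [0.6345, 0.1641, 0.0555]
ee_rot: [[0.979, -0.205, -0.0], [-0.205, -0.979, 0.0], [-0.0, -0.0, -1.0]]
wrist_force: [0.1, -0.4, -0.4]
gripper_width: 0.976
```

>>> apply_moves --plan '[[[100,0,0,0.2,0,0,0],[100,0,0,0.4,0,0,0],[100,0,0,0.5,0,0,0],[100,0,0,0.6,0,0,0],[100,0,0,0.7,0,0,0],[100,0,0,0.7,0,0,0],[100,0,0,0.7,0,0,0],[100,0,0,0.7,0,0,0],[100,-0.4,0,0.4,0,0,0],[100,-0.6,0,0.2,0,0,0],[100,-0.6,0,0,0,0,0],[100,-0.4,0,0,0,0,0]]]'

```text
time_s: 12.53
tcp_pos: [0.5853, 0.1635, 0.1995]
ee_rot: [[0.978, -0.206, 0.01], [-0.206, -0.978, 0.003], [0.009, -0.005, -1.0]]
wrist_force: [-0.3, 0.1, -1.4]
gripper_width: 0.997
```

>>> apply_moves --plan '[[[100,-0.6,0,0,0,0,0],[100,-0.6,0,0,0,0,0],[100,-0.3,0,0,0,0,0],[100,0,0,0,0,0,0],[100,0,0,0,0,0,0],[100,0,0,0,0,0,0]]]'

```text
time_s: 13.03
tcp_pos: [0.5455, 0.1636, 0.2044]
ee_rot: [[0.979, -0.205, 0.016], [-0.205, -0.979, 0.006], [0.014, -0.009, -1.0]]
wrist_force: [-0.4, 0.4, -0.3]
gripper_width: 1.001
```

Run:
```python
from h import *
s=sense(); print(s['time_s'],s['tcp_pos'],s['wrist_force'])
for n in ['wrist','scene','top']:
    if n=='wrist': s=sense()
    p=capture(n); save(p,'end'+n); w=cloud(p,s).reshape(-1,3); w=w[~np.isnan(w[:,0])]
    for l,c,r,zt in [('tall',(.632,.163),.023,.096),('short',(.4746,-.2135),.023,.062),('slim',(.491,-.036),.015,.07)]:
        P=w[(np.hypot(w[:,0]-c[0],w[:,1]-c[1])<.035)&(abs(w[:,2]-zt)<.02)]
        if len(P)<30: print(n,l,'unseen',len(P)); continue
        z=np.percentile(P[:,2],95); T=P[P[:,2]>z-.003]
        A=np.c_[T[:,:2]-T[:,:2].mean(0),np.ones(len(T))]; g=np.linalg.lstsq(A,T[:,2],rcond=None)[0]
        S=P[(P[:,2]<zt-.012)]
        print(n,l,'top',np.median(T[:,2]).round(4),((T.max(0)+T.min(0))/2).round(4),'slope',g[:2].round(3),circ(S,r) if len(S)>20 else '')
```

```text
13.0333 [0.54554262 0.16356927 0.20437434] [-0.39519304  0.35298847 -0.28505969]
wrist tall top 0.0951 [0.6328 0.1636 0.0955] slope [-0.003 -0.   ] (array([0.6327, 0.1639]), np.float64(0.0002))
wrist short unseen 0
wrist slim top 0.0688 [ 0.4921 -0.034   0.0689] slope [-0.008 -0.012] (array([ 0.492, -0.034]), np.float64(0.0004))
scene tall top 0.0953 [0.6319 0.1611 0.0957] slope [-0.     0.003] (array([0.6319, 0.1618]), np.float64(0.0005))
scene short top 0.0617 [ 0.4755 -0.214   0.0627] slope [-0.01  0.  ] (array([ 0.4748, -0.214 ]), np.float64(0.0005))
scene slim top 0.0695 [ 0.4919 -0.0366  0.0698] slope [-0.015 -0.004] (array([ 0.4912, -0.0365]), np.float64(0.0005))
top tall top 0.0964 [0.632  0.1627 0.0976] slope [-0.007 -0.004] (array([0.6318, 0.163 ]), np.float64(0.0004))
top short top 0.0626 [ 0.4744 -0.2115  0.0642] slope [0.008 0.01 ] (array([ 0.4745, -0.2128]), np.float64(0.0003))
top slim top 0.0702 [ 0.4907 -0.0353  0.0712] slope [0.007 0.003] (array([ 0.4908, -0.035 ]), np.float64(0.0003))
```

View pics/endscene.png

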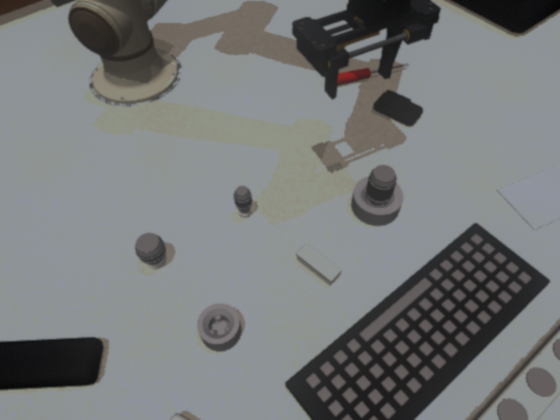

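View pics/endwrist.png

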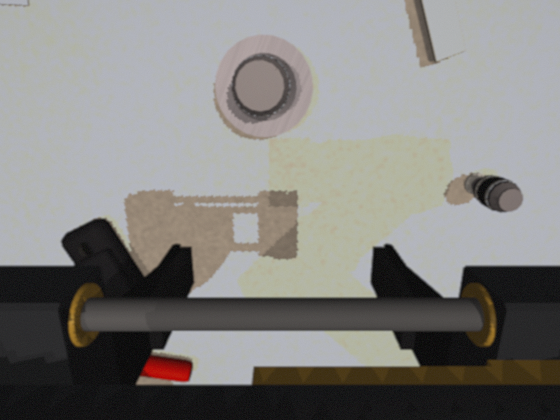

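The lens stands upright in the dock, at about (381,185) px in the scene view and (262,85) in the wrist view. Its top is at 0.0955, where fully home is 0.096 and unclicked would be 0.109. The top's slope is 0.4° at most. The other two lenses have not moved.

```bash
python3 -c "
from station import finish_job; print(finish_job())"
```

```text
the job is handed in; nothing more can be done
None
```

The tallest lens is parked fully home in the larger dock, released, and the job is handed in (about 13 s of the 38 s used).

- **Insertion:** I gripped the lens about 58–59 mm up, carried it over and lowered it until it touched the balls. I pushed it past them to the floor, where it met about 13 N at the predicted height. I then straightened the tool, opened the gripper and moved clear.
- **Lens in the dock:** all three cameras put its top at 95–96 mm, where home is 96 mm and unclicked would be 109 mm. It is centred within about 1 mm and its tilt is 0.4° or less.
- **Other lenses:** the scene and top views show both within about 0.5 mm of where they started.
- **Deviations:** the tool drifted up to about 4 mm sideways and 0.6° during the push, and I corrected this before release. The gripper read 44.5 mm on the 46 mm sleeve. The cameras differ by about 1–2 mm, which is within their calibration.

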